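# Seat a weighing dish on a bench balance, tare it, then add the vial

## Robot

A 6-joint arm with a two-finger parallel gripper is mounted at the origin on a cart in front of the work surface, level with it; the furniture and walls round the work are solid. World frame = base frame: x ahead of the robot, y to its left, z up, the work surface at z = 0. Lengths are in m, angles in rad, forces in N, time in s.
With the tool pointing down it reaches from about 0.325 to 0.9 m from the base axis. Payload 6.1 kg.
Tool frame: the origin (TCP) lies midway between the tips of the shut fingers; the grasp point (between the pads) lies 19 mm behind it (ctrl.grasp_offset is the distance from the TCP to the grasp point, in m); z points along the fingers, y is the line along which they close (so a half turn about z gives the same grasp; the last joint's range is limited). The gripper opens to 85 mm and grips with 20 to 120 N. Pads are 22 mm wide; open, the fingers measure 114 mm over their backs; the gripper's body (76 mm by 85 mm) begins 54 mm behind the grasp point. The pads swing forward as they close: fully open they stand 13 mm farther back than shut.
Start: joints at [1.102, 0.22, 1.526, -0, 1.395, -0.126], TCP at [0.21, 0.589, 0.231] pointing down, gripper open.
Joint ranges: [-2.98, 2.98], [-0.91, 2.08], [0.09, 2.57], [-1.24, 4.39], [0.2, 2.65], [-2.68, 2.68]. Speed limits (rad/s): [2.57, 2.57, 3.01, 3.14, 3.14, 3.14].

## Interface

Orientations are given as a unit quaternion [x, y, z, w].
In Python, from cell import status, optics, ctrl gives the robot as it stands.
- The arm moves only by the tool drive_tool, never from a script. Its argument "targets" is a list that holds one entry, the list of rows, each a list of 7 numbers: the shift along the tool's x, y, z normalised to -1 to 1, where 1 is 80 mm, then the turn, a rotation vector about the tool's x, y, z normalised to -1 to 1, where 1 is 180 degrees, then the gripper's target within -1 to 1 (fully open at 1, half-way at 0, shut at -1). A call has 1 to 20 rows; each row is the pose to reach, as a shift and turn from the pose commanded when the call began, along the tool's axes at that moment, turning the shorter way round; what a row does not reach only later rows make up. A row lasts 1/8 s, in which the tool goes at most 62.5 mm and 10.7 degrees, less where a joint would pass 70% of its speed; a pose out of reach is approached as far as the arm can. A call with a number of a shift or a turn outside -1 to 1 is refused whole. A call with a gripper value outside its range is refused whole. The fingers move at their own pace and stop on an object; the grip force is fixed at half the most. Time passes only in rows, so rows that repeat a pose let the fingers close. It gives the time, the measured TCP pose, the force, the opening and the grip force at its end, in the units of the state.
- status.state(): the state, without advancing time (a new reading comes with each control period).
- optics.read_camera(name): name is "scene" or "top"; returns a dict with "pixels" (400x640x3 uint8, red, green, blue), "range_z" (400x640 float32, m along the optical axis (not along the pixel's ray), 0 where there is no reading), "mtx" (3x3 intrinsics, pixels), "eye" and "attitude" of the camera in the world. Camera axes: x right, y down, z forward; pixel columns grow to the right and rows downward; lengths in m; the calibration is good to about 2 mm. A picture is of the moment at which its call begins.
- ctrl.sign_off(): hands the job in; it is judged then, once.
The state is a dict: "clock": time; "joint_positions": joint angles; "dq": joint speeds; "effort": joint torques, N m; "tcp_pos": TCP position; "eef_rot": TCP orientation; "contact_force": force on the tool from outside, world axes, zero at the start; "moment": the same for the moment, N m; "gripper_width": finger opening in m; "grasp_force": force on a finger pad.
Only numpy, scipy, OpenCV 4.12 (cv2) and the standard library are available. Lean on these libraries where they do the work, as an engineer would, in place of code of your own. Each camera call takes 0.05 s, during which the arm holds its last target. There are 200 camera calls.

## Task

Weigh the small clear vial with the black cap: set the empty square weighing dish right way up on the balance's steel platform and slide it back between the rail and the blue spring clip until it is fully home against the black back stop, pressing in the red pin. Then press the round blue tare key firmly down, hold it for about a second and let it go, and only then stand the vial upright in the dish, which must stay home. Feel your way: never push on the balance harder than 20 N, and leave the other things where they are.

Things in the scene. Friction and masses are not known exactly. Their poses are not given: they have to be found in the camera images.
- balance: Fixed bench balance, white housing 258 x 176 mm in plan. Origin on the table under it; x points from its front (control panel, towards the robot) to its back, y to its left, z up. All x, y, z below are in this frame. Steel platform: top at z = 50 mm (gives 1 mm per 4 N of load), x = -70 to 120 mm, y = -60 to 60 mm; clear for fingers from x = -70 to -10 mm. The control panel before it is lower (z = 42 mm).
- mouth (a point): Point on the platform's top (x = -40, y = 1, z = 50 mm), fixed to the balance, axes as the balance: set the dish down centred here, its sides parallel to these axes, let go, then push its front side in +x (the rails are as high as the dish). It enters the channel about 30 mm on. Passing the clip takes 1 to 6 N. When the fingers leave, the clip holds the dish.
- rail_mid (a point): Middle of the top edge of the inner face of the fixed aluminium rail on the left of the channel: 18 mm high, face at y = 30.5 mm from x = 5 to 105 mm, with a flared entry from x = -9 mm. The dish slides along it.
- jaw_mid (a point): Middle of the top edge of the straight jaw of the blue spring clip on the right, as it stands when empty (fixed point): 18 mm high, jaw at y = -24.5 mm from x = 30 to 90 mm; gives way up to 8 mm to the right (1 N at first, 0.25 N more per mm; a dish pushes it 3 mm). Slanting lead-in from x = -2, y = -34 mm to x = 30 mm.
- stop_zone (a point): Fixed point in the middle of the zone (x = 85, y = 0, z = 50 mm) where the black back stop stands: 18 mm high, 54 mm wide, rigid, its front face set by the last user anywhere from x = 65 to 105 mm; its place is not measured, find it by feel. A red sprung pin, 16 x 8 mm, stands 4 mm out of the face. Dish home: its centre 29 mm in front of the face, y about 1.5 mm.
- seat (a joint): Red seating pin in the back stop, m: 0 = out, 0.004 = pressed flush by a dish that is fully home (takes under 1 N, its spring pushes back).
- tare (a joint): Round blue tare key, m: 0 = up, 0.009 = bottomed; sprung, 3 N to start it, rising evenly to 10 N at the bottom; it registers from 0.003 (5.4 N) on.
- tare_top (a point): Centre of the top face of the blue tare key (26 mm diameter), on the balance's front control panel, key up. Pressed straight down.
- dish_mid (a point): Centre, half-way up, of the loose white square weighing dish, 58 x 58 mm at the rim and 16 mm high, open on top, floor 2 mm thick, sides leaning out (44 mm square at the foot, 58 mm at the rim), 30 g; starts flat on the table. x and y run along its sides, z up.
- vial_mid (a point): Centre, half-way up, of the loose clear glass vial with the wide black cap, 22 mm diameter, 40 mm high, about 40 g; starts upright on the table.
- stopper: Bystander: brown rubber stopper, 28 mm diameter, 24 mm high; origin under its centre.
- glass_beaker: Bystander: small glass beaker, 52 x 58 mm, 59 mm high; origin under its centre.
- white_jar: Bystander: round screw jar with white ribbed cap, 45 mm diameter, 82 mm high; origin under its centre.
- red_bottle: Bystander: white plastic bottle with red cap, 40 mm diameter, 85 mm high; origin under its centre.
- felt_marker: Bystander: felt marker with blue cap lying on the table, 126 mm long along its y, 13 mm thick; origin under its centre.
There are look-alikes about, which are no part of the job. There is more than one size of the part that bears vial_mid; the job needs the smallest.

How it is judged:
On the way, in this order (a step that is already met when the one before it is completed fails the run):
1. the empty dish stands on the platform, home against the back stop (pin in by 2.5 mm or more) (value of joint seat above 0.0025 m and z of dish_mid in the frame of balance between 0.053 and 0.062 m and horizontal distance between vial_mid and dish_mid above 0.05 m), for 0.3 s.
2. with the empty dish home, the tare key is held down by 3 mm or more for 0.4 s (all of step 1 and value of joint tare above 0.003 m), for 0.4 s.
At the end, for the whole second after the job is handed in: The dish lies flat on the platform, fully home (seating pin pressed 2.5 mm or more of its 4 mm), the vial stands upright (within 0.15 rad) on the dish's floor, within 18 mm of its centre, the tare key is up again, and vial and dish are at rest (value of joint seat above 0.0025 m and z of dish_mid in the frame of balance between 0.053 and 0.062 m and horizontal distance between vial_mid and dish_mid below 0.018 m and z of vial_mid in the frame of dish_mid below 0.018 m and angle between vial_mid's own z axis and vertical below 0.15 rad and angle between dish_mid's own z axis and vertical below 0.08 rad and value of joint tare below 0.001 m and linear speed of each of vial, dish below 0.02 m/s); the robot touches nothing.
It fails at once if the dish is pushed against the balance with more than 20 N (contact force between dish and balance above 20 N).
It fails at once if the robot pushes on the balance with more than 20 N (contact force between any of the fingers, the arm and balance above 20 N).
It fails at once if a bystander is moved more than 30 mm (distance of any of stopper, glass_beaker, white_jar, red_bottle, felt_marker from where it was at the start of the episode above 0.03 m).
It also fails if it takes over 72 s, if anything falls off the work surface, if the arm or the gripper's body presses on something with over 40 N, if the wrist force passes 120 N, or if a joint passes its speed limit or range.

## Working session

There is one attempt and no reset: what is moved stays moved. The work goes in short steps, Python scripts to look and compute and a tool call to move; the robot and the scene stay as the last step left them, time stands still between calls to the robot, and variables do not carry over. Pictures are saved under pics/ and viewed, at most 10 in all, crops included, and the job is handed in when it is done.

Besides the shell and the picture viewer there is one more tool, called after ">>>" as name(argument=value, ...) on one line, values as JSON. drive_tool: Moves the arm, as the interface text tells. Its arguments: {"type":"object","properties":{"targets":{"type":"array"}},"required":["targets"]}

```bash
mkdir -p pics
cat > h.py <<'E'
import numpy as np, cv2
from cell import status, optics, ctrl
from scipy.spatial.transform import Rotation as R
def cam(n):
    d=optics.read_camera(n); K=np.array(d["mtx"]); z=d["range_z"]
    a=np.array(d["attitude"]); M=R.from_quat(a).as_matrix() if a.size==4 else a
    v,u=np.mgrid[:400,:640]
    p=np.stack([(u-K[0,2])/K[0,0]*z,(v-K[1,2])/K[1,1]*z,z],-1)
    W=p@M.T+np.array(d["eye"]); W[z==0]=np.nan
    return d["pixels"],W,d
def save(im,f): cv2.imwrite("pics/"+f,im[...,::-1])
E
python3 - <<'E'
from h import *
for n in ("scene","top"):
    im,W,d=cam(n); save(im,n+"0.png"); np.savez(n+"0.npz",im=im,W=W); print(n,d["eye"],d["attitude"],d["mtx"])
print(status.state())
E
```

```text
scene [-0.05754389 -0.60930881  0.58397007] [ 0.82298716 -0.25498129  0.16111806 -0.4813706 ] [[419.72856891   0.         322.0664629 ]
 [  0.         419.72856891 202.80444233]
 [  0.           0.           1.        ]]
top [0.28889093 0.14385684 1.2271559 ] [ 0.71280487 -0.694536    0.0651142  -0.07272618] [[406.46756275   0.         312.05989684]
 [  0.         406.46756275 197.68106574]
 [  0.           0.           1.        ]]
{'clock': 0.1, 'joint_positions': array([ 1.10191110e+00,  2.21167744e-01,  1.52747093e+00, -1.32307172e-05,
        1.39469784e+00, -1.26069437e-01]), 'dq': array([-0.00061537, -0.00111826, -0.002664  , -0.00147675,  0.00093817,
        0.00075194]), 'effort': array([ 2.26383199e-03, -4.98240280e+01, -3.90551198e+01, -1.95790946e-06,
        5.57491250e-03, -2.35994673e-05]), 'tcp_pos': array([0.20983488, 0.5881572 , 0.23030959]), 'eef_rot': array([ 1.70568569e-01,  9.85345423e-01, -8.35542888e-04, -2.49344818e-04]), 'contact_force': array([-0.41230234,  1.33845426, -0.01684505]), 'moment': array([0.01052883, 0.02380432, 0.05624428]), 'grasp_force': 0.0, 'gripper_width': 0.08539809658408795}
```

View pics/top0.png

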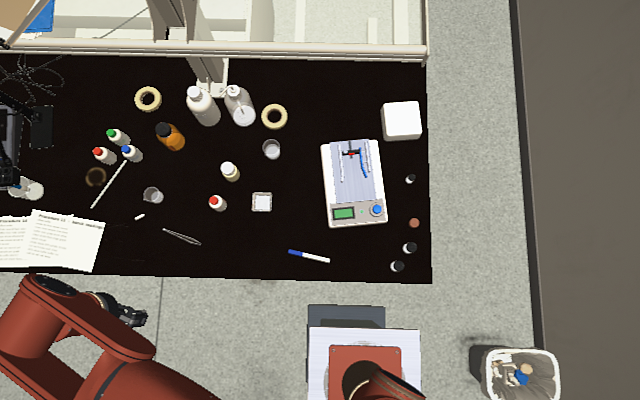

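View pics/scene0.png

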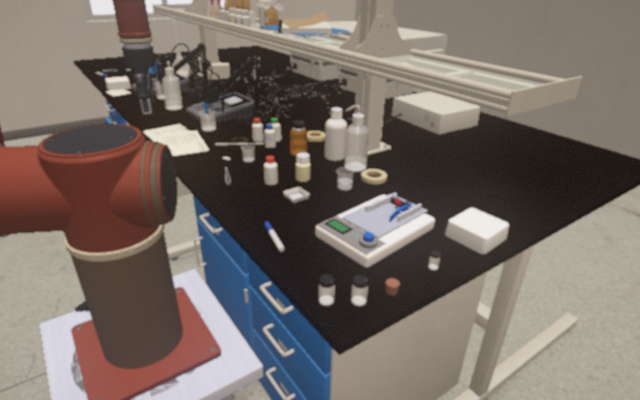

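The top view shows the balance around (353,183), with the tare key at (377,210). The white dish is at (262,202). The rail, clip and red pin are near (345,158).
Possible vials (black caps): top (410,179), (410,248) and (397,266). In the scene view they are at (434,260), (360,290) and (327,290). I choose the smallest, at top (410,179), and I'll check it in a crop along with the measurements. The only other candidate for the dish is the white box at (402,120), which is far too big.

Run:
```python
from h import *
T=np.load("top0.npz"); im,W=T["im"],T["W"]
S=np.load("scene0.npz"); si,SW=S["im"],S["W"]
a=cv2.resize(im[130:280,240:430],None,fx=4,fy=4,interpolation=cv2.INTER_CUBIC)[:600]
b=cv2.resize(si[180:310,310:460],(760,600),interpolation=cv2.INTER_CUBIC)
save(a[:, :760],"c1.png")
save(b,"c2.png")
z=W[...,2]
def blob(n,u0,u1,v0,v1,m):
    mm=np.zeros(z.shape,bool); mm[v0:v1,u0:u1]=True; mm&=m
    P=W[mm]; 
    r=cv2.minAreaRect((P[:,:2]*1000).astype(np.float32)); print(n,mm.sum(),P.mean(0).round(4),"zmed",np.median(P[:,2]).round(4),"rect",np.round(r[0],1),np.round(r[1],1),round(r[2],1), "min",P.min(0).round(3),"max",P.max(0).round(3))
for n,u,v in [("vial",410,179),("v2",410,248),("v3",397,266),("stop",415,223)]:
    blob(n,u-9,u+9,v-9,v+9,z>0.012)
blob("dish",248,276,188,216,z>0.006)
blob("dishcol",248,276,188,216,im.min(-1)>120)
blob("bal",310,395,130,235,(z>0.03)&(z<0.056))
I=im.astype(int)
blob("key",366,386,200,220,(I[...,2]-I[...,0]>50))
hsv=cv2.cvtColor(im,cv2.COLOR_RGB2HSV)
blob("key-top",366,386,200,220,(I[...,2]-I[...,0]>50)&(z>np.nanmax(z[200:220,366:386])-.003))
blob("red",340,362,145,165,(I[...,0]-I[...,2]>60))
# table tilt check
print("table z",np.nanmedian(z[230:240,250:290]))
```

```text
vial 56 [ 0.5943 -0.1365  0.0348] zmed 0.0382 rect [ 595.4 -137.7] [20.1 19.5] 72.9 min [ 0.585 -0.148  0.014] max [ 0.604 -0.127  0.045]
v2 122 [ 0.3841 -0.1264  0.0491] zmed 0.0548 rect [ 385.5 -128.9] [28.6 29.7] 43.2 min [ 0.37  -0.145  0.014] max [ 0.398 -0.114  0.06 ]
v3 120 [ 0.3308 -0.0897  0.0503] zmed 0.0548 rect [331.5 -91.9] [29.5 29.8] 24.5 min [ 0.316 -0.107  0.013] max [ 0.346 -0.077  0.063]
stop 72 [ 0.4598 -0.1459  0.024 ] zmed 0.0243 rect [ 460.4 -146.8] [24.5 27. ] 5.5 min [ 0.448 -0.161  0.014] max [ 0.473 -0.133  0.03 ]
dish 117 [0.518  0.3163 0.0128] zmed 0.0133 rect [511.8 311.9] [64.9 55.8] 4.3 min [0.478 0.284 0.006] max [0.543 0.341 0.022]
dishcol 353 [nan nan nan] zmed nan rect [513.9 315.2] [61.5 57.3] 9.5 min [nan nan nan] max [nan nan nan]
bal 4554 [0.5702 0.0368 0.045 ] zmed 0.0454 rect [590.9  11.4] [281.8 228.2] 7.0 min [ 0.44  -0.087  0.03 ] max [0.742 0.137 0.056]
key 64 [nan nan nan] zmed nan rect [489.8 -30.4] [19.9 24.5] 15.9 min [nan nan nan] max [nan nan nan]
key-top 6 [ 0.4937 -0.0303  0.0714] zmed 0.0714 rect [491. -31.] [18.4  6.8] 17.6 min [ 0.483 -0.037  0.07 ] max [ 0.501 -0.026  0.073]
red 13 [0.6551 0.0481 0.0665] zmed 0.0665 rect [654.5  47.6] [18.1  5.2] 88.1 min [0.652 0.038 0.056] max [0.657 0.057 0.071]
table z -5.443669832905229e-05
```

View pics/c1.png

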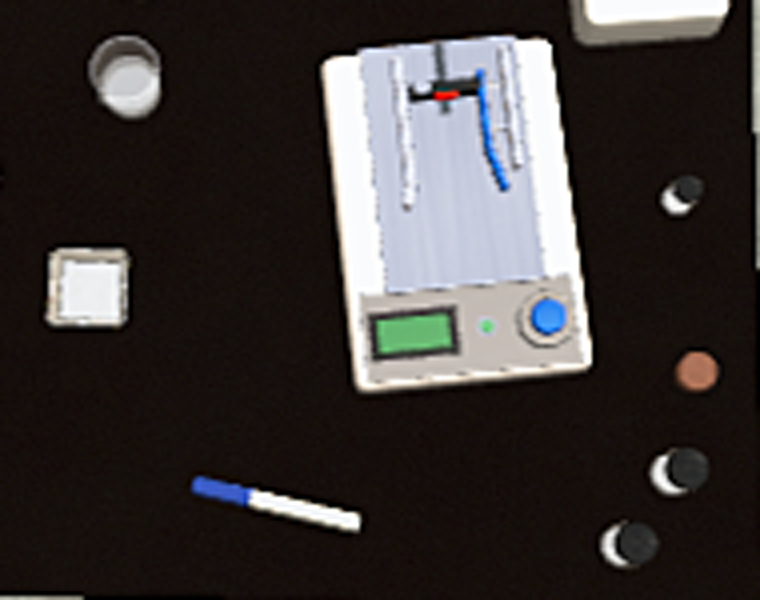

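View pics/c2.png

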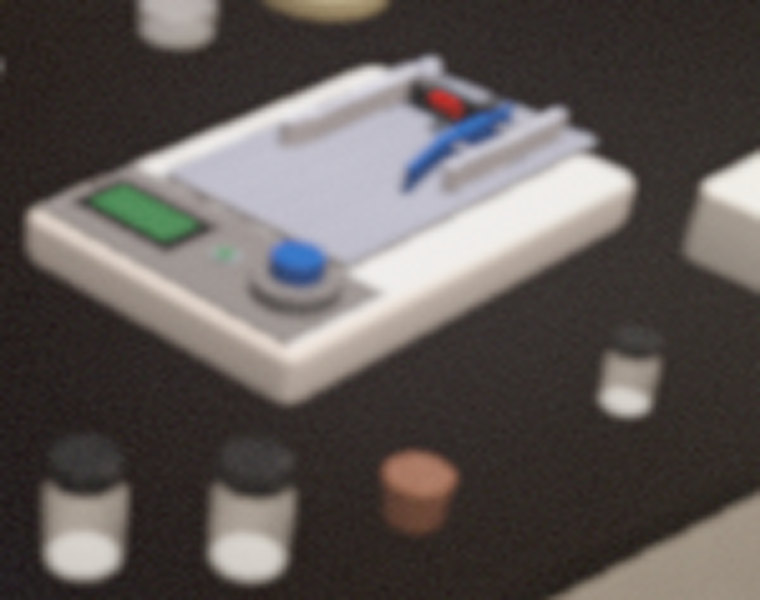

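The crops confirm that the right-hand vial (c1 (683,193), c2 (632,370)) is clearly the smallest of the three. Next I fit the balance, dish and vial by casting rays onto known planes.

```bash
cat >> h.py <<'E'
def ray(d,uv,zp):
    K=np.array(d["mtx"]);M=R.from_quat(d["attitude"]).as_matrix();e=np.array(d["eye"])
    uv=np.atleast_2d(uv).astype(float)
    r=np.c_[(uv[:,0]-K[0,2])/K[0,0],(uv[:,1]-K[1,2])/K[1,1],np.ones(len(uv))]@M.T
    return e+r*((zp-e[2])/r[:,2])[:,None]
def proj(d,P):
    K=np.array(d["mtx"]);M=R.from_quat(d["attitude"]).as_matrix();c=(np.atleast_2d(P)-np.array(d["eye"]))@M
    return np.c_[c[:,0]/c[:,2]*K[0,0]+K[0,2],c[:,1]/c[:,2]*K[1,1]+K[1,2]]
E
python3 - <<'E'
from h import *
im,W,d=cam("top"); si,SW,ds=cam("scene")
I=im.astype(int)
def rect(mask,zp,n):
    m=mask.astype(np.uint8); k,l,st,_=cv2.connectedComponentsWithStats(m); j=1+st[1:,4].argmax(); m=l==j
    v,u=np.nonzero(m); P=ray(d,np.c_[u,v],zp)[:,:2]*1000
    r=cv2.minAreaRect(P.astype(np.float32)); print(n,m.sum(),np.round(r[0],1),np.round(r[1],1),round(r[2],2),"mean",P.mean(0).round(1)); return r
def box(u0,u1,v0,v1):
    m=np.zeros(im.shape[:2],bool);m[v0:v1,u0:u1]=True;return m
plat=box(320,385,135,206)&(I[...,2]-I[...,0]>8)&(I.min(-1)>90)
rect(cv2.morphologyEx(plat.astype(np.uint8),cv2.MORPH_CLOSE,np.ones((5,5)))>0,.05,"plat")
rect(box(310,395,130,235)&(I.max(-1)>70),.045,"housing")
blue=I[...,2]-I[...,0]>60
for z in(.05,.06): rect(box(366,386,200,220)&blue,z,"key%g"%z)
rect(box(248,276,188,216)&(I.min(-1)>60),.016,"dish")
rect(box(248,276,188,216)&(I.min(-1)>205),.002,"dishfloor")
# black cap of vial at z=.04 : from depth
m=box(402,420,170,190)&(W[...,2]>.03)
rect(m,.04,"cap")
# vial in scene
z=SW[...,2]
P=SW[245:272,424:446].reshape(-1,3);P=P[P[:,2]>.008];print("scene vial",P.mean(0),P.max(0),P.min(0),len(P))
kb=(si[...,2].astype(int)-si[...,0]>60);kk=np.zeros_like(kb);kk[225:250,355:382]=1;Q=SW[kb&kk];print("key scene",np.nanmean(Q,0),np.nanmax(Q,0),np.nanpercentile(Q[:,2],[50,80,95]))
E
```

```text
plat 2389 [608.9  41.6] [188.1 118.9] 7.12 mean [606.6  41.7]
housing 4945 [574.5  38.6] [263.  176.7] 7.12 mean [571.2  38. ]
key0.05 62 [492.5 -31.5] [23.8 23.6] 1.45 mean [493.3 -31.2]
key0.06 62 [490.8 -30.1] [23.6 23.4] 1.45 mean [491.6 -29.7]
dish 395 [512.7 314.3] [58.7 60.6] 1.46 mean [512.6 313.5]
dishfloor 204 [512.2 313.4] [46.8 43.7] 1.46 mean [511.7 312. ]
cap 42 [ 594.3 -137. ] [18.5 21.3] 1.41 mean [ 595.1 -137.8]
scene vial [ 0.59047672 -0.14092707  0.02856716] [ 0.60485999 -0.1279422   0.04379729] [ 0.5826544  -0.14950224  0.00812884] 167
key scene [ 0.48681237 -0.03297076  0.06664197] [ 0.49941264 -0.01899736  0.07046187] [0.06758764 0.06900359 0.06976001]
```

Run:
```python
from h import *
im,W,d=cam("top")
a=np.deg2rad(7.12);Rz=np.array([[np.cos(a),-np.sin(a)],[np.sin(a),np.cos(a)]])
f=8; u0,v0=318,132
big=cv2.resize(im[v0:v0+74,u0:u0+75],None,fx=f,fy=f,interpolation=cv2.INTER_CUBIC)
def line(pts,z,c,o):
    P=np.array(pts,float); P=P@Rz.T+o; q=proj(d,np.c_[P/1000,np.full(len(P),z/1000)])
    q=((q-[u0,v0]+.5)*f).astype(np.int32); cv2.polylines(big,[q],False,c,1)
o=np.array([584.1,38.5])
for oo,c in ((o,(255,0,0)),):
    line([(-70,-60),(-70,60),(120,60),(120,-60),(-70,-60)],50,c,oo)
    line([(5,30.5),(105,30.5)],68,(0,160,0),oo)
    line([(-2,-34),(30,-24.5),(90,-24.5)],68,(255,0,255),oo)
    line([(-129,-88),(-129,88),(129,88),(129,-88),(-129,-88)],40,(255,160,0),oo)
save(big,"ov.png")
```

```text
(no output)
```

View pics/ov.png

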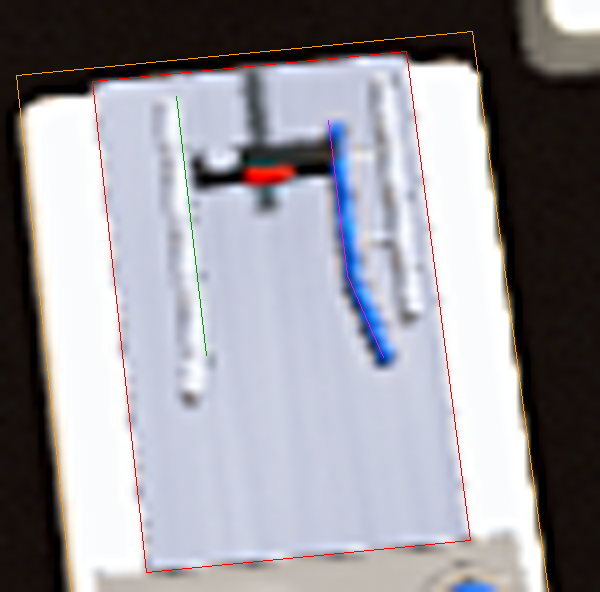

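The overlay agrees with the platform, the clip and the rail ends, so the balance origin is at (0.584, 0.0385) with yaw 7.1°. The back stop looks to be at x≈74 mm, which I'll confirm by feel. I start towards the dish.

Add to h.py:
```python
O=np.array([584.1,38.5,0])/1000; YAW=7.12
def b2w(x,y,z): return O+R.from_euler('z',YAW,degrees=True).apply(np.array([x,y,z])/1000)
def w2b(p): return R.from_euler('z',-YAW,degrees=True).apply(np.array(p)-O)*1000
def plan(p,yaw):
    "units to reach world p (m), tool y axis at yaw deg"
    s=status.state(); T=R.from_quat(s["eef_rot"]); a=np.deg2rad(yaw)
    y=np.array([np.cos(a),np.sin(a),0]); zz=np.array([0,0,-1.]); G=R.from_matrix(np.c_[np.cross(y,zz),y,zz])
    print("t",round(s["clock"],2),"tcp",s["tcp_pos"].round(4),"bal",w2b(s["tcp_pos"]).round(1),"F",s["contact_force"].round(2),"w",round(s["gripper_width"],4),round(s["grasp_force"],1))
    print("shift",(T.inv().apply(np.array(p)-s["tcp_pos"])/.08).round(4),"turn",((T.inv()*G).as_rotvec()/np.pi).round(4))
```

```text
(no output)
```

>>> drive_tool(targets=[[[-0.5, -0.5, 0.2, 0, 0, -0.058, 1], [-1, -1, 0.4, 0, 0, -0.117, 1], [-1, -1, 0.4, 0, 0, -0.117, 1]]])

```text
clock: 0.62
tcp_pos: [0.2588, 0.4823, 0.1968]
eef_rot: [-0.012, 1.0, -0.002, -0.001]
contact_force: [-0.2, 0.4, -0.2]
gripper_width: 0.0859
grasp_force: 0.0
```

>>> drive_tool(targets=[[[-0.5, -0.35, 0.2, 0, 0, 0, 1], [-1, -0.7, 0.4, 0, 0, 0, 1], [-1, -0.7, 0.4, 0, 0, 0, 1]]])

```text
clock: 1.0
tcp_pos: [0.3416, 0.4311, 0.1664]
eef_rot: [-0.01, 1.0, -0.001, -0.0]
contact_force: [-0.3, -0.4, 0.1]
gripper_width: 0.0854
grasp_force: 0.0
```

>>> drive_tool(targets=[[[-0.5, -0.35, 0.2, 0, 0, 0, 1], [-1, -0.7, 0.4, 0, 0, 0, 1], [-1, -0.7, 0.4, 0, 0, 0, 1]]])

```text
clock: 1.38
tcp_pos: [0.4225, 0.3777, 0.1347]
eef_rot: [-0.01, 1.0, -0.0, -0.0]
contact_force: [0.7, 0.1, 0.3]
gripper_width: 0.0852
grasp_force: 0.0
```

```bash
python3 -c "
from h import *
plan([.5123,.3135,.08],91.46)"
```

```text
t 1.38 tcp [0.4225 0.3777 0.1347] bal [-118.3  356.6  134.7] F [0.67 0.13 0.3 ] w 0.0852 0.0
shift [-1.1059 -0.8255  0.6831] turn [-0.0002 -0.0002 -0.0015]
```

>>> drive_tool(targets=[[[-0.5, -0.4, 0.3, 0, 0, 0, 1], [-1, -0.82, 0.6, 0, 0, -0.0015, 1], [-1, -0.82, 0.6, 0, 0, -0.0015, 1], [-1, -0.82, 0.6, 0, 0, -0.0015, 1]]])

```text
clock: 1.88
tcp_pos: [0.5023, 0.3164, 0.0879]
eef_rot: [-0.015, 1.0, 0.0, -0.0]
contact_force: [-0.5, 0.2, -0.3]
gripper_width: 0.0856
grasp_force: 0.0
```

```bash
python3 -c "
from h import *
plan([.5123,.3135,.002],91.46)"
```

```text
t 1.88 tcp [0.5023 0.3164 0.0879] bal [-46.8 285.9  87.9] F [-0.5   0.2  -0.34] w 0.0856 0.0
shift [-0.1243 -0.0408  1.0742] turn [ 0.0003 -0.      0.0013]
```

>>> drive_tool(targets=[[[-0.12, -0.03, 0.5, 0, 0, 0.001, 1], [-0.12, -0.03, 0.9, 0, 0, 0.001, 1], [-0.12, -0.03, 1, 0, 0, 0.001, 1], [-0.12, -0.03, 1, 0, 0, 0.001, 1]]])

```text
clock: 2.38
tcp_pos: [0.5121, 0.3139, 0.0081]
eef_rot: [-0.014, 1.0, 0.0, 0.0]
contact_force: [0.2, -0.1, -0.4]
gripper_width: 0.0852
grasp_force: 0.0
```

>>> drive_tool(targets=[[[0, 0, 0.08, 0, 0, 0, 1], [0, 0, 0.08, 0, 0, 0, 0.4], [0, 0, 0.08, 0, 0, 0, 0.2], [0, 0, 0.08, 0, 0, 0, 0], [0, 0, 0.08, 0, 0, 0, 0], [0, 0, 0.08, 0, 0, 0, 0], [0, 0, 0.08, 0, 0, 0, 0], [0, 0, 0.08, 0, 0, 0, 0]]])

```text
clock: 3.38
tcp_pos: [0.5133, 0.313, 0.0025]
eef_rot: [-0.013, 1.0, 0.0, 0.001]
contact_force: [-2.3, -0.6, 5.5]
gripper_width: 0.0553
grasp_force: 62.3
```

>>> drive_tool(targets=[[[0, 0, -0.3, 0, 0, 0, 0], [0, 0, -0.6, 0, 0, 0, 0], [0, 0, -1, 0, 0, 0, 0], [0, 0, -1, 0, 0, 0, 0]]])

```text
clock: 3.88
tcp_pos: [0.5151, 0.3137, 0.0845]
eef_rot: [-0.013, 1.0, 0.001, 0.003]
contact_force: [-0.8, -0.3, -0.4]
gripper_width: 0.0551
grasp_force: 63.4
```

```bash
python3 -c "
from h import *
plan(b2w(-40,1,110),97.12)
im,W,d=cam('top'); save(cv2.resize(im[160:260,210:330],None,fx=4,fy=4,interpolation=cv2.INTER_CUBIC),'g1.png')
si,SW,ds=cam('scene'); save(cv2.resize(si[120:240,230:380],None,fx=4,fy=4,interpolation=cv2.INTER_CUBIC),'g2.png')"
```

```text
t 3.88 tcp [0.5151 0.3137 0.0845] bal [-34.4 281.6  84.5] F [-0.84 -0.34 -0.38] w 0.0551 63.4
shift [-0.276  -3.497  -0.3257] turn [ 0.0007  0.002  -0.0312]
```

View pics/g2.png

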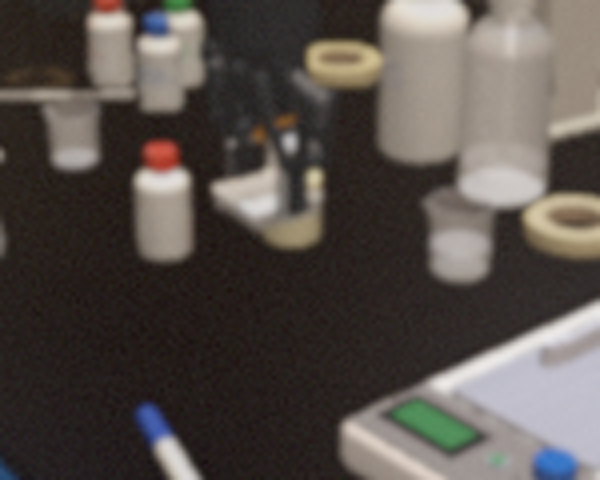

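The dish is gripped (55 mm, 63 N) and lifted; in g2 it hangs about level at (265,205). Next I carry it to above the mouth.

>>> drive_tool(targets=[[[-0.1, -0.5, -0.2, 0, 0, -0.015, 0], [-0.276, -1, -0.4, 0, 0.002, -0.031, 0], [-0.276, -1, -0.4, 0, 0.002, -0.031, 0]]])

```text
clock: 4.35
tcp_pos: [0.5378, 0.2309, 0.1128]
eef_rot: [-0.06, 0.998, -0.0, -0.003]
contact_force: [0.1, 1.1, 1.0]
gripper_width: 0.055
grasp_force: 63.5
```

>>> drive_tool(targets=[[[0, -0.5, 0, 0, 0, 0, 0], [0, -1, 0, 0, 0, 0, 0], [0, -1, 0, 0, 0, 0, 0]]])

```text
clock: 4.72
tcp_pos: [0.5456, 0.1523, 0.111]
eef_rot: [-0.06, 0.998, -0.0, -0.005]
contact_force: [-0.0, -0.2, 0.1]
gripper_width: 0.055
grasp_force: 63.5
```

>>> drive_tool(targets=[[[0, -0.5, 0, 0, 0, 0, 0], [0, -1, 0, 0, 0, 0, 0], [0, -1, 0, 0, 0, 0, 0], [0, -1, 0, 0, 0, 0, 0]]])

```text
clock: 5.22
tcp_pos: [0.5558, 0.0757, 0.1119]
eef_rot: [-0.062, 0.998, 0.0, -0.004]
contact_force: [0.3, -0.0, -0.5]
gripper_width: 0.0552
grasp_force: 63.5
```

```bash
python3 -c "
from h import *
plan(b2w(-40,1,60),97.12)"
```

```text
t 5.22 tcp [0.5558 0.0757 0.1119] bal [-23.5  40.5 111.9] F [ 0.32 -0.01 -0.52] w 0.0552 63.5
shift [ 0.2008 -0.4941  0.6499] turn [ 0.0004 -0.0025 -0.0002]
```

>>> drive_tool(targets=[[[0.1, -0.25, 0.1, 0, -0.002, 0, 0], [0.19, -0.494, 0.4, 0, -0.0025, 0, 0], [0.19, -0.494, 0.6, 0, -0.0025, 0, 0], [0.19, -0.494, 0.6, 0, -0.0025, 0, 0], [0.19, -0.494, 0.6, 0, -0.0025, 0, 0]]])

```text
clock: 5.85
tcp_pos: [0.5465, 0.0344, 0.0654]
eef_rot: [-0.062, 0.998, 0.0, 0.001]
contact_force: [0.5, -0.2, 0.4]
gripper_width: 0.055
grasp_force: 63.5
```

```bash
python3 -c "
from h import *
plan(b2w(-39,1,52),97.12)
im,W,d=cam('top'); a=cv2.resize(im[150:230,310:400],None,fx=6,fy=6,interpolation=cv2.INTER_CUBIC)
si,SW,ds=cam('scene'); b=cv2.resize(si[170:270,310:440],(624,480),interpolation=cv2.INTER_CUBIC)
save(b,'p1.png');np.save('p1',W)"
```

```text
t 5.85 tcp [0.5465 0.0344 0.0654] bal [-37.8   0.6  65.4] F [ 0.54 -0.24  0.42] w 0.055 63.5
shift [0.0151 0.0045 0.1675] turn [0.0001 0.0007 0.0002]
```

View pics/p1.png

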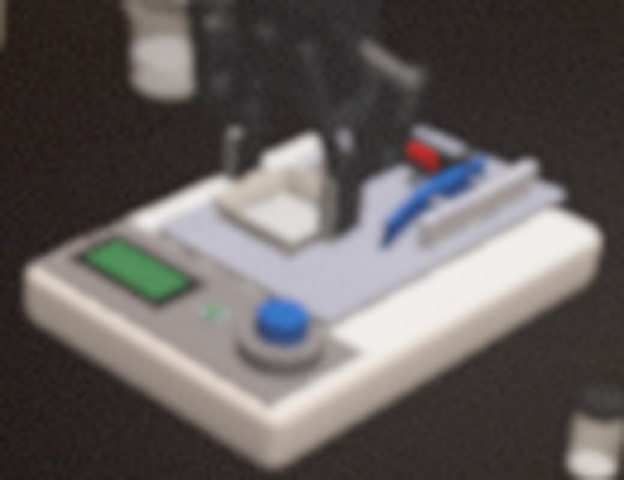

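The dish hangs level over the platform, around (275,215) in p1. I lower it gently and watch the force.

>>> drive_tool(targets=[[[0.015, 0.005, 0.06, 0, 0, 0, 0], [0.015, 0.005, 0.11, 0, 0, 0, 0], [0.015, 0.005, 0.15, 0, 0, 0, 0], [0.015, 0.005, 0.15, 0, 0, 0, 0]]])

```text
clock: 6.45
tcp_pos: [0.5446, 0.0336, 0.0527]
eef_rot: [-0.062, 0.998, 0.0, 0.001]
contact_force: [0.2, -0.2, 0.6]
gripper_width: 0.0548
grasp_force: 63.5
```

>>> drive_tool(targets=[[[0, 0, 0.01, 0, 0, 0, 0], [0, 0, 0.015, 0, 0, 0, 0], [0, 0, 0.015, 0, 0, 0, 0]]])

```text
clock: 6.82
tcp_pos: [0.5448, 0.0336, 0.052]
eef_rot: [-0.062, 0.998, 0.0, 0.001]
contact_force: [-2.3, -1.2, 4.3]
gripper_width: 0.0552
grasp_force: 63.8
```

>>> drive_tool(targets=[[[0, 0, 0, 0, 0, 0, 0.2], [0, 0, 0, 0, 0, 0, 0.5], [0, 0, 0, 0, 0, 0, 1], [0, 0, 0, 0, 0, 0, 1], [0, 0, 0, 0, 0, 0, 1], [0, 0, -0.3, 0, 0, 0, 1], [0, 0, -0.7, 0, 0, 0, 1], [0, 0, -1, 0, 0, 0, 1], [0, 0, -1, 0, 0, 0, 1]]])

```text
clock: 7.95
tcp_pos: [0.5464, 0.0335, 0.1339]
eef_rot: [-0.062, 0.998, -0.0, 0.003]
contact_force: [-0.6, -0.7, 0.0]
gripper_width: 0.0855
grasp_force: 0.0
```

>>> drive_tool(targets=[[[0.3, 0, 0, 0, 0, 0, 0], [0.8, 0, 0, 0, 0, 0, -1], [0.8, 0, 0, 0, 0, 0, -1], [0.8, 0, 0, 0, 0, 0, -1], [0.8, 0, 0, 0, 0, 0, -1]]])

```text
clock: 8.57
tcp_pos: [0.4819, 0.0257, 0.1316]
eef_rot: [-0.062, 0.998, 0.0, 0.001]
contact_force: [0.5, -0.7, -0.5]
gripper_width: -0.0003
grasp_force: 0.0
```

```bash
python3 -c "
from h import *
plan(b2w(-90,1,60),97.12)
im,W,d=cam('top'); 
f=8;u0,v0=318,150
a=cv2.resize(im[v0:v0+74,u0:u0+75],None,fx=f,fy=f,interpolation=cv2.INTER_CUBIC)
q=[(-69,-28),(-69,30),(-11,30),(-11,-28)]
q=proj(d,np.array([b2w(x,y,66) for x,y in q]))
cv2.polylines(a,[((q-[u0,v0]+.5)*f).astype(np.int32)],True,(255,0,0),1)
save(a,'p2.png')"
```

```text
t 8.57 tcp [0.4819 0.0257 0.1316] bal [-103.    -0.   131.6] F [ 0.48 -0.71 -0.51] w -0.0003 0.0
shift [-0.1605  0.0128  0.8951] turn [ 0.0001  0.0006 -0.0002]
```

View pics/p2.png

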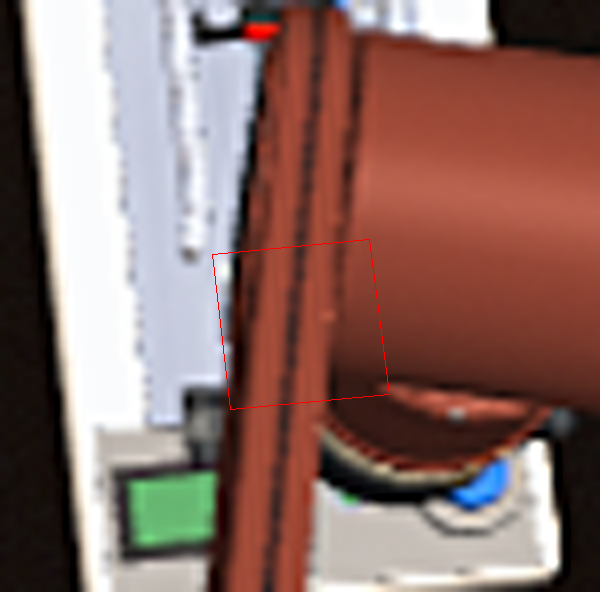

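The arm hides the dish in p2, and only its left edge shows near (230,300). I go down in front of the dish with the fingers shut, then push.

>>> drive_tool(targets=[[[-0.05, 0.013, 0.5, 0, 0, 0, -1], [-0.05, 0.013, 0.94, 0, 0, 0, -1], [-0.05, 0.013, 0.94, 0, 0, 0, -1], [-0.05, 0.013, 0.94, 0, 0, 0, -1]]])

```text
clock: 9.12
tcp_pos: [0.486, 0.0272, 0.0575]
eef_rot: [-0.062, 0.998, 0.0, 0.001]
contact_force: [-0.4, 0.5, 0.2]
gripper_width: 0.0001
grasp_force: 0.0
```

>>> drive_tool(targets=[[[-0.1, 0, 0, 0, 0, 0, -1], [-0.2, 0, 0, 0, 0, 0, -1], [-0.3, 0, 0, 0, 0, 0, -1], [-0.4, 0, 0, 0, 0, 0, -1], [-0.5, 0, 0, 0, 0, 0, -1], [-0.5, 0, 0, 0, 0, 0, -1]]])

```text
clock: 9.88
tcp_pos: [0.5254, 0.0322, 0.0565]
eef_rot: [-0.062, 0.998, 0.0, 0.001]
contact_force: [0.5, 0.5, 0.4]
gripper_width: 0.0
grasp_force: 0.0
```

```bash
python3 -c "
from h import *
plan(b2w(-15,1,56),97.12)"
```

```text
t 9.88 tcp [0.5254 0.0322 0.0565] bal [-59.1   1.1  56.5] F [0.49 0.52 0.38] w 0.0 0.0
shift [-0.5507 -0.0007  0.0073] turn [ 0.0001  0.0006 -0.0001]
```

>>> drive_tool(targets=[[[-0.05, 0, 0, 0, 0, 0, -1], [-0.1, 0, 0, 0, 0, 0, -1], [-0.15, 0, 0, 0, 0, 0, -1], [-0.2, 0, 0, 0, 0, 0, -1]]])

```text
clock: 10.38
tcp_pos: [0.5403, 0.0343, 0.0563]
eef_rot: [-0.062, 0.998, 0.0, 0.0]
contact_force: [-2.2, -0.1, -0.8]
gripper_width: 0.0001
grasp_force: 1.0
```

>>> drive_tool(targets=[[[-0.05, 0, 0, 0, 0, 0, -1], [-0.1, 0, 0, 0, 0, 0, -1], [-0.15, 0, 0, 0, 0, 0, -1], [-0.2, 0, 0, 0, 0, 0, -1]]])

```text
clock: 10.88
tcp_pos: [0.5566, 0.0362, 0.0565]
eef_rot: [-0.062, 0.998, 0.0, 0.001]
contact_force: [-2.1, 0.5, -0.1]
gripper_width: 0.0
grasp_force: 1.1
```

```bash
python3 -c "
from h import *
plan(b2w(5,1,56),97.12)
im,W,d=cam('top'); save(cv2.resize(im[120:220,310:410],(600,600),interpolation=cv2.INTER_CUBIC),'p3t.png')
si,SW,ds=cam('scene'); b=cv2.resize(si[170:270,310:440],(624,480),interpolation=cv2.INTER_CUBIC)
save(b,'p3.png')"
```

```text
t 10.88 tcp [0.5566 0.0362 0.0565] bal [-27.5   1.1  56.5] F [-2.11  0.49 -0.11] w 0.0 1.1
shift [-0.4066 -0.0014  0.0069] turn [ 0.0001  0.0004 -0.0002]
```

View pics/p3.png

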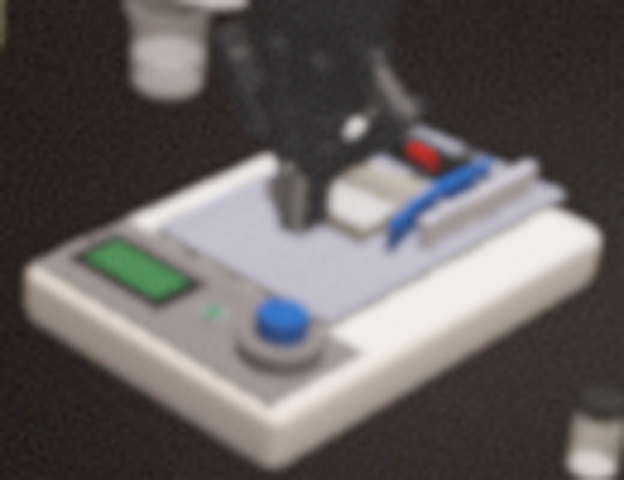

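The dish is entering between rail and clip, at about (365,200) in p3. I check from the depth data that it lies flat.

```bash
python3 -c "
from h import *
si,SW,ds=cam('scene')
for v in range(205,222,2):
  print(v,[ '%d,%d,%d'%tuple(w2b(SW[v,u])) if SW[v,u,0]==SW[v,u,0] else '-' for u in range(377,400,3)])
  print('   ',[tuple(si[v,u].tolist()) for u in range(377,400,6)])
"
```

```text
205 ['-33,-16,101', '-38,-29,109', '-27,-30,105', '42,14,61', '40,3,66', '67,14,51', '73,9,51', '72,0,56']
    [(50, 48, 49), (135, 126, 117), (198, 191, 187), (127, 123, 129)]
207 ['-30,-15,94', '30,24,55', '36,18,55', '37,10,58', '38,1,61', '41,-5,63', '43,-13,66', '70,-3,52']
    [(57, 56, 56), (167, 159, 149), (192, 181, 170), (182, 172, 166)]
209 ['-25,-11,85', '25,19,53', '31,14,53', '34,6,55', '36,0,58', '38,-8,60', '41,-15,62', '36,-27,69']
    [(71, 68, 70), (203, 200, 196), (180, 169, 160), (194, 185, 177)]
211 ['-25,-12,80', '17,12,53', '23,7,53', '29,2,53', '33,-3,54', '36,-10,56', '25,-27,67', '30,-32,68']
    [(82, 81, 80), (221, 218, 216), (194, 188, 184), (152, 155, 182)]
213 ['-23,-11,73', '10,6,52', '15,1,53', '20,-4,53', '28,-7,52', '13,-27,66', '16,-34,68', '31,-33,62']
    [(91, 88, 88), (222, 219, 219), (218, 215, 214), (79, 116, 180)]
215 ['-24,-12,69', '-12,-12,64', '-13,-22,69', '14,-10,53', '0,-29,67', '3,-36,69', '15,-36,64', '13,-46,69']
    [(86, 82, 81), (210, 207, 206), (190, 185, 184), (55, 85, 141)]
217 ['-10,-2,53', '-10,-11,57', '-10,-20,61', '-9,-28,65', '6,-25,57', '-4,-42,69', '18,-34,56', '14,-46,64']
    [(154, 151, 159), (154, 148, 140), (146, 140, 142), (86, 102, 138)]
219 ['-15,-6,51', '-10,-12,52', '-7,-19,54', '-6,-27,57', '8,-25,50', '-4,-43,63', '17,-36,52', '14,-47,58']
    [(191, 190, 202), (149, 144, 146), (167, 165, 178), (159, 160, 178)]
221 ['-23,-13,52', '-17,-18,52', '-11,-22,51', '-5,-26,51', '-2,-33,53', '0,-40,54', '12,-40,50', '12,-49,54']
    [(193, 191, 204), (187, 186, 196), (175, 175, 190), (190, 189, 201)]
```

The dish is flat (floor at z≈52–53) and square in the channel. I push on and feel for the stop.

>>> drive_tool(targets=[[[-0.04, 0, 0, 0, 0, 0, -1], [-0.08, 0, 0, 0, 0, 0, -1], [-0.12, 0, 0, 0, 0, 0, -1], [-0.16, 0, 0, 0, 0, 0, -1]]])

```text
clock: 11.52
tcp_pos: [0.5694, 0.0379, 0.0566]
eef_rot: [-0.062, 0.998, 0.0, 0.001]
contact_force: [-2.3, 2.2, 0.4]
gripper_width: -0.0002
grasp_force: 0.9
```

>>> drive_tool(targets=[[[-0.03, 0, 0, 0, 0, 0, -1], [-0.06, 0, 0, 0, 0, 0, -1], [-0.08, 0, 0, 0, 0, 0, -1]]])

```text
clock: 11.9
tcp_pos: [0.5757, 0.0386, 0.0566]
eef_rot: [-0.062, 0.998, 0.0, 0.001]
contact_force: [-1.9, 1.0, 0.2]
gripper_width: 0.0002
grasp_force: 0.9
```

```bash
python3 -c "
from h import *
plan(b2w(5,1,56),97.12)"
```

```text
t 11.9 tcp [0.5757 0.0386 0.0566] bal [-8.3  1.1 56.6] F [-1.87  0.97  0.18] w 0.0002 0.9
shift [-0.1662 -0.0011  0.0077] turn [ 0.0001  0.0005 -0.0002]
```

>>> drive_tool(targets=[[[-0.02, 0, 0, 0, 0, 0, -1], [-0.035, 0, 0, 0, 0, 0, -1], [-0.035, 0, 0, 0, 0, 0, -1]]])

```text
clock: 12.28
tcp_pos: [0.5785, 0.0388, 0.0566]
eef_rot: [-0.062, 0.998, 0.0, 0.001]
contact_force: [-1.7, 0.5, 0.0]
gripper_width: -0.0002
grasp_force: 0.6
```

>>> drive_tool(targets=[[[-0.015, 0, 0, 0, 0, 0, -1], [-0.03, 0, 0, 0, 0, 0, -1], [-0.03, 0, 0, 0, 0, 0, -1]]])

```text
clock: 12.65
tcp_pos: [0.5809, 0.0392, 0.0566]
eef_rot: [-0.062, 0.998, 0.0, 0.001]
contact_force: [-0.8, 1.4, 0.2]
gripper_width: 0.0
grasp_force: 0.6
```

>>> drive_tool(targets=[[[-0.015, 0, 0, 0, 0, 0, -1], [-0.025, 0, 0, 0, 0, 0, -1], [-0.025, 0, 0, 0, 0, 0, -1]]])

```text
clock: 13.02
tcp_pos: [0.5828, 0.0394, 0.0566]
eef_rot: [-0.062, 0.998, 0.0, 0.001]
contact_force: [-2.0, 1.9, -0.4]
gripper_width: -0.0003
grasp_force: 0.7
```

>>> drive_tool(targets=[[[-0.01, 0, 0, 0, 0, 0, -1], [-0.02, 0, 0, 0, 0, 0, -1], [-0.02, 0, 0, 0, 0, 0, -1]]])

```text
clock: 13.4
tcp_pos: [0.5843, 0.0396, 0.0566]
eef_rot: [-0.062, 0.998, 0.0, 0.001]
contact_force: [-2.3, 1.2, -0.1]
gripper_width: -0.0003
grasp_force: 1.0
```

>>> drive_tool(targets=[[[-0.01, 0, 0, 0, 0, 0, -1], [-0.02, 0, 0, 0, 0, 0, -1], [-0.02, 0, 0, 0, 0, 0, -1]]])

```text
clock: 13.78
tcp_pos: [0.5859, 0.0398, 0.0566]
eef_rot: [-0.062, 0.998, 0.0, 0.001]
contact_force: [-1.9, 0.2, 0.2]
gripper_width: -0.0001
grasp_force: 1.0
```

>>> drive_tool(targets=[[[-0.01, 0, 0, 0, 0, 0, -1], [-0.015, 0, 0, 0, 0, 0, -1], [-0.015, 0, 0, 0, 0, 0, -1]]])

```text
clock: 14.15
tcp_pos: [0.5871, 0.04, 0.0566]
eef_rot: [-0.062, 0.998, 0.0, 0.001]
contact_force: [-2.4, 0.2, 0.3]
gripper_width: 0.0002
grasp_force: 1.1
```

>>> drive_tool(targets=[[[-0.01, 0, 0, 0, 0, 0, -1], [-0.015, 0, 0, 0, 0, 0, -1], [-0.015, 0, 0, 0, 0, 0, -1]]])

```text
clock: 14.52
tcp_pos: [0.5875, 0.0401, 0.0564]
eef_rot: [-0.062, 0.998, 0.0, -0.0]
contact_force: [-5.4, 1.4, 2.2]
gripper_width: -0.0003
grasp_force: 2.6
```

>>> drive_tool(targets=[[[-0.01, 0, 0, 0, 0, 0, -1], [-0.015, 0, 0, 0, 0, 0, -1], [-0.015, 0, 0, 0, 0, 0, -1]]])

```text
clock: 14.9
tcp_pos: [0.5877, 0.0402, 0.0561]
eef_rot: [-0.062, 0.998, 0.0, -0.001]
contact_force: [-8.0, 0.4, 2.8]
gripper_width: 0.0003
grasp_force: 4.1
```

```bash
python3 -c "
from h import *
plan(b2w(5,1,56),97.12)
im,W,d=cam('top'); save(cv2.resize(im[120:220,310:410],(600,600),interpolation=cv2.INTER_CUBIC),'p4.png')
si,SW,ds=cam('scene')
for n,(I,X) in {'top':(im,W),'sc':(si,SW)}.items():
  I=I.astype(int); m=(I[...,0]-I[...,2]>70)&(I[...,0]-I[...,1]>70); L=(X-O)@R.from_euler('z',YAW,degrees=True).as_matrix()*1000
  m&=(abs(L[...,0]-75)<25)&(abs(L[...,1])<25)&(L[...,2]<80)&(L[...,2]>45)
  v,u=np.nonzero(m); print(n,len(u),np.median(L[m],0).round(1), u.mean() if len(u) else 0, v.mean() if len(u) else 0, v.min() if len(u) else 0,v.max() if len(u) else 0)
  w=(I.min(-1)>130)&(abs(L[...,1])<24)&(L[...,2]>63)&(L[...,2]<72)&(L[...,0]>15)&(L[...,0]<100)
  print(' dish back rim x', np.percentile(L[w][:,0],[10,50,90,98]).round(1) if w.any() else 0, w.sum())
"
```

```text
t 14.9 tcp [0.5877 0.0402 0.0561] bal [ 3.8  1.2 56.1] F [-8.02  0.36  2.85] w 0.0003 4.1
shift [-0.015  -0.0026  0.001 ] turn [ 0.0002 -0.0008 -0.0001]
top 0 [nan nan nan] 0 0 0 0
 dish back rim x 0 0
sc 0 [nan nan nan] 0 0 0 0
 dish back rim x [16.6 69.9 80.3 82.7] 33
  return _methods._mean(a, axis=axis, dtype=dtype,
  ret = um.true_divide(
```

The stop is firm: 8 N with no more travel at TCP x=3.8, which is where the image put it. I press slightly more, back off, and go to the tare key.

>>> drive_tool(targets=[[[-0.01, 0, 0, 0, 0, 0, -1], [-0.01, 0, 0, 0, 0, 0, -1], [-0.01, 0, 0, 0, 0, 0, -1]]])

```text
clock: 15.38
tcp_pos: [0.5878, 0.0402, 0.0558]
eef_rot: [-0.062, 0.998, 0.0, -0.002]
contact_force: [-10.5, -0.1, 4.2]
gripper_width: 0.0
grasp_force: 5.2
```

>>> drive_tool(targets=[[[0.05, 0, 0, 0, 0, 0, -1], [0.2, 0, 0, 0, 0, 0, -1], [0.4, 0, 0, 0, 0, 0, -1], [0.6, 0, -0.4, 0, 0, 0, -1], [1, 0, -0.8, 0, 0, 0, -1], [1, -0.2, -0.8, 0, 0, 0, -1], [1, -0.7, -0.8, 0, 0, 0, -1], [1, -0.7, -0.8, 0, 0, 0, -1]]])

```text
clock: 16.38
tcp_pos: [0.5183, -0.0277, 0.1203]
eef_rot: [-0.06, 0.998, -0.0, 0.001]
contact_force: [0.5, 0.5, -0.3]
gripper_width: -0.0002
grasp_force: 0.0
```

```bash
python3 -W ignore -c "
from h import *
plan(b2w(-102,-56.5,80),97.12)
im,W,d=cam('top'); save(cv2.resize(im[120:220,310:410],(600,600),interpolation=cv2.INTER_CUBIC),'p5.png')
si,SW,ds=cam('scene'); save(cv2.resize(si[170:270,310:440],(624,480),interpolation=cv2.INTER_CUBIC),'p5s.png')
for n,(I,X) in {'top':(im,W),'sc':(si,SW)}.items():
  L=(X-O)@R.from_euler('z',YAW,degrees=True).as_matrix()*1000
  w=(abs(L[...,1])<20)&(L[...,2]<75)&(L[...,0]>-5)&(L[...,0]<95)
  print(n); xs=L[w]
  for y0 in(-15,-5,5):
    s=xs[(xs[:,1]>y0)&(xs[:,1]<y0+10)]; print(y0,[(b,round(float(np.median(q)),0),len(q)) for b in range(-5,95,5) if len(q:=s[(s[:,0]>=b)&(s[:,0]<b+5)][:,2])])
"
```

```text
t 16.38 tcp [ 0.5183 -0.0277  0.1203] bal [-73.5 -57.5 120.3] F [ 0.5   0.53 -0.28] w -0.0002 0.0
shift [0.3573 0.0121 0.5025] turn [-0.0003  0.0009 -0.0011]
top
-15 [(-5, 51.0, 6), (0, 51.0, 5), (5, 49.0, 7), (10, 51.0, 5), (15, 60.0, 8), (20, 50.0, 3), (25, 52.0, 6), (30, 54.0, 5), (35, 52.0, 6), (40, 50.0, 3), (45, 51.0, 6), (50, 52.0, 7), (55, 53.0, 5), (60, 53.0, 5), (65, 54.0, 7), (70, 66.0, 10), (75, 67.0, 4), (80, 69.0, 3), (85, 54.0, 2), (90, 48.0, 4)]
-5 [(-5, 48.0, 3), (0, 49.0, 6), (5, 51.0, 6), (10, 49.0, 4), (15, 50.0, 8), (20, 54.0, 5), (25, 50.0, 4), (30, 51.0, 5), (35, 51.0, 5), (40, 50.0, 6), (45, 51.0, 8), (50, 50.0, 3), (55, 51.0, 6), (60, 54.0, 4), (65, 54.0, 7), (70, 65.0, 7), (75, 68.0, 5), (80, 71.0, 5), (85, 56.0, 1), (90, 51.0, 6)]
5 [(-5, 50.0, 5), (0, 51.0, 6), (5, 52.0, 3), (10, 49.0, 8), (15, 50.0, 6), (20, 54.0, 5), (25, 52.0, 4), (30, 52.0, 5), (35, 51.0, 6), (40, 51.0, 5), (45, 48.0, 5), (50, 51.0, 6), (55, 54.0, 5), (60, 50.0, 5), (65, 53.0, 10), (70, 64.0, 8), (75, 68.0, 5), (80, 73.0, 2), (90, 49.0, 3)]
sc
-15 [(-5, 52.0, 4), (0, 52.0, 5), (5, 52.0, 3), (10, 52.0, 6), (15, 61.0, 13), (20, 54.0, 5), (30, 54.0, 1), (35, 53.0, 2), (40, 54.0, 3), (45, 52.0, 2), (50, 54.0, 3), (55, 54.0, 3), (60, 55.0, 3), (65, 59.0, 10), (70, 68.0, 15), (75, 71.0, 4), (80, 70.0, 1)]
-5 [(-5, 52.0, 6), (0, 52.0, 5), (5, 51.0, 3), (10, 53.0, 3), (15, 56.0, 10), (20, 53.0, 5), (35, 55.0, 2), (40, 54.0, 3), (45, 53.0, 3), (50, 53.0, 4), (55, 55.0, 3), (60, 53.0, 4), (65, 59.0, 15), (70, 67.0, 8), (75, 70.0, 3), (80, 69.0, 1)]
5 [(-5, 52.0, 4), (0, 52.0, 2), (5, 52.0, 5), (10, 49.0, 2), (15, 52.0, 6), (20, 52.0, 1), (35, 54.0, 1), (40, 53.0, 2), (45, 53.0, 4), (50, 53.0, 5), (55, 53.0, 3), (60, 53.0, 3), (65, 57.0, 16), (70, 68.0, 12), (75, 69.0, 5), (80, 71.0, 1)]
```

>>> drive_tool(targets=[[[0.18, 0.012, 0.2, 0, 0, 0, -1], [0.357, 0.012, 0.45, 0, 0, -0.001, -1], [0.357, 0.012, 0.5, 0, 0, -0.001, -1], [0.357, 0.012, 0.5, 0, 0, -0.001, -1]]])

```text
clock: 16.98
tcp_pos: [0.4897, -0.0273, 0.0805]
eef_rot: [-0.064, 0.998, 0.0, 0.001]
contact_force: [-0.3, -0.7, 0.3]
gripper_width: -0.0002
grasp_force: 0.0
```

>>> drive_tool(targets=[[[0, 0, 0.06, 0, 0, 0, -1], [0, 0, 0.1, 0, 0, 0, -1], [0, 0, 0.12, 0, 0, 0, -1], [0, 0, 0.12, 0, 0, 0, -1]]])

```text
clock: 17.48
tcp_pos: [0.4892, -0.0277, 0.0707]
eef_rot: [-0.063, 0.998, 0.0, 0.001]
contact_force: [-0.8, 0.3, 0.4]
gripper_width: 0.0001
grasp_force: 0.0
```

```bash
python3 -W ignore -c "
from h import *
plan(b2w(-102,-56.5,63),97.12)
T=np.load('scene0.npz')['im'].astype(int); I=cv2.imread('pics/p5s.png')[...,::-1].astype(int)
T=cv2.resize(T[170:270,310:440].astype(np.uint8),(624,480),interpolation=cv2.INTER_CUBIC).astype(int)
for A in (T,I): print(((A[...,0]-A[...,2]>60)&(A[...,0]-A[...,1]>60)).sum())
"
```

```text
t 17.48 tcp [ 0.4892 -0.0277  0.0707] bal [-102.3  -53.9   70.7] F [-0.81  0.3   0.38] w 0.0001 0.0
shift [-0.0038 -0.0327  0.0965] turn [0.0001 0.0004 0.0008]
580
0
```

>>> drive_tool(targets=[[[0, -0.03, 0, 0, 0, 0, -1], [0, -0.03, 0.02, 0, 0, 0, -1], [0, -0.03, 0.05, 0, 0, 0, -1], [0, -0.03, 0.05, 0, 0, 0, -1]]])

```text
clock: 17.98
tcp_pos: [0.4897, -0.0301, 0.0669]
eef_rot: [-0.063, 0.998, 0.0, 0.001]
contact_force: [-0.9, 0.1, 2.3]
gripper_width: -0.0
grasp_force: 1.4
```

>>> drive_tool(targets=[[[0, 0, 0.03, 0, 0, 0, -1], [0, 0, 0.06, 0, 0, 0, -1], [0, 0, 0.08, 0, 0, 0, -1], [0, 0, 0.08, 0, 0, 0, -1]]])

```text
clock: 18.48
tcp_pos: [0.4898, -0.0302, 0.0608]
eef_rot: [-0.063, 0.998, 0.0, 0.001]
contact_force: [-2.4, -0.6, 7.6]
gripper_width: 0.0001
grasp_force: 3.8
```

The key is down about 6 mm at 7.6 N. I hold it for a second, release, and rise.

>>> drive_tool(targets=[[[0, 0, 0.01, 0, 0, 0, -1], [0, 0, 0.01, 0, 0, 0, -1], [0, 0, 0.01, 0, 0, 0, -1], [0, 0, 0.01, 0, 0, 0, -1], [0, 0, 0.01, 0, 0, 0, -1], [0, 0, 0.01, 0, 0, 0, -1], [0, 0, 0.01, 0, 0, 0, -1], [0, 0, 0.01, 0, 0, 0, -1], [0, 0, -0.05, 0, 0, 0, -1], [0, 0, -0.15, 0, 0, 0, -1], [0, 0, -0.5, 0, 0, 0, -1], [0, 0, -1, 0, 0, 0, 0], [0, 0, -1, 0, 0, 0, 0]]])

```text
clock: 20.1
tcp_pos: [0.4919, -0.0305, 0.1438]
eef_rot: [-0.063, 0.998, -0.001, 0.004]
contact_force: [0.7, -0.1, 0.2]
gripper_width: 0.0355
grasp_force: 0.0
```

>>> drive_tool(targets=[[[-0.3, -0.5, 0, 0, 0, 0, 0], [-1, -1, 0, 0, 0, 0, 0], [-1, -1, 0, 0, 0, 0, 0], [-1, -1, 0, 0, 0, 0, 0]]])

```text
clock: 20.6
tcp_pos: [0.5779, -0.099, 0.1388]
eef_rot: [-0.063, 0.998, 0.001, -0.001]
contact_force: [-0.3, 0.3, 0.4]
gripper_width: 0.0428
grasp_force: 0.0
```

```bash
python3 -W ignore -c "
from h import *
plan([.594,-.138,.08],97.12)
im,W,d=cam('top'); I=im.astype(int)
si,SW,ds=cam('scene')
z=SW[...,2]; m=np.zeros(z.shape,bool); m[240:275,418:450]=1
c=m&(si.max(-1)<70)&(z>.025)&(z<.05); v,u=np.nonzero(c); print('cap scene',len(u),SW[c].mean(0).round(4),np.r_[u.min(),u.max(),v.min(),v.max()])
w=m&(si.min(-1)>75)&(z>.004); print('body',w.sum(),SW[w].mean(0).round(4))
# front surface points -> circle centre
P=SW[m&(z>.006)&(z<.028)][:,:2]; 
from scipy.optimize import least_squares
f=lambda c:np.hypot(*(P-c).T)-.011
r=least_squares(f,[.596,-.137],loss='soft_l1',f_scale=.002); print('circle',len(P),r.x.round(4),np.std(r.fun))
I0=np.load('top0.npz'); W0=I0['W'];i0=I0['im'];mm=np.zeros(z.shape,bool);mm[170:190,402:420]=1
cc=mm&(W0[...,2]>.034); v,u=np.nonzero(cc); print('cap top',len(u),ray(d,[[u.mean(),v.mean()]],.04).round(4), W0[cc].mean(0))
"
```

```text
t 20.6 tcp [ 0.5779 -0.099   0.1388] bal [ -23.2 -135.7  138.8] F [-0.3   0.27  0.36] w 0.0428 0.0
shift [-0.1388 -0.5105  0.7345] turn [ 0.0006 -0.0004  0.0007]
cap scene 47 [ 0.5936 -0.1387  0.0405] [431 440 250 256]
body 118 [ 0.589  -0.1421  0.0198]
circle 78 [ 0.5956 -0.137 ] 0.0011804064650043139
cap top 40 [[ 0.5953 -0.1384  0.04  ]] [ 0.59545322 -0.13855741  0.03940486]
```

The vial is at (0.5955, −0.138). I grip its upper half, so that the tips stay above the rails when I set it down.

>>> drive_tool(targets=[[[-0.08, -0.25, 0.3, 0, 0, 0, 0], [-0.157, -0.512, 0.6, 0, 0, 0, 0], [-0.157, -0.512, 0.7, 0, 0, 0, 0], [-0.157, -0.512, 0.7, 0, 0, 0, 0]]])

```text
clock: 21.2
tcp_pos: [0.5956, -0.1372, 0.0843]
eef_rot: [-0.064, 0.998, 0.001, 0.0]
contact_force: [-0.2, 0.2, 0.4]
gripper_width: 0.0428
grasp_force: 0.0
```

```bash
python3 -W ignore -c "
from h import *
plan([.5955,-.138,.021],97.12)"
```

```text
t 21.2 tcp [ 0.5956 -0.1372  0.0843] bal [ -10.4 -175.7   84.3] F [-0.2   0.21  0.4 ] w 0.0428 0.0
shift [ 0.0026 -0.0111  0.7914] turn [0.0004 0.0001 0.0009]
```

>>> drive_tool(targets=[[[0, -0.01, 0.4, 0, 0, 0, 0], [0, -0.01, 0.7, 0, 0, 0, 0], [0, -0.01, 0.79, 0, 0, 0, 0], [0, -0.01, 0.79, 0, 0, 0, 0], [0, -0.01, 0.79, 0, 0, 0, -0.3], [0, -0.01, 0.79, 0, 0, 0, -0.6], [0, -0.01, 0.79, 0, 0, 0, -0.8], [0, -0.01, 0.79, 0, 0, 0, -0.8], [0, -0.01, 0.79, 0, 0, 0, -0.8], [0, -0.01, 0.79, 0, 0, 0, -0.8]]])

```text
clock: 22.45
tcp_pos: [0.598, -0.1392, 0.0228]
eef_rot: [-0.063, 0.998, -0.0, 0.002]
contact_force: [0.2, 2.2, 6.5]
gripper_width: 0.0192
grasp_force: 57.9
```

>>> drive_tool(targets=[[[0, 0, -0.3, 0, 0, 0, -0.8], [0, 0, -0.7, 0, 0, 0, -0.8], [0, 0, -1, 0, 0, 0, -0.8], [0, 0, -1, 0, 0, 0, -0.8]]])

```text
clock: 22.95
tcp_pos: [0.5985, -0.1399, 0.1038]
eef_rot: [-0.063, 0.998, -0.001, 0.003]
contact_force: [-0.3, -0.2, -0.1]
gripper_width: 0.0192
grasp_force: 57.9
```

```bash
python3 -W ignore -c "
from h import *
plan(b2w(46,1.5,125),97.12)
si,SW,ds=cam('scene'); im,W,d=cam('top')
I=np.load('scene0.npz')
# dish still home: rim/back
L=(SW-O)@R.from_euler('z',YAW,degrees=True).as_matrix()*1000
w=(abs(L[...,1])<20)&(L[...,2]<66)&(L[...,2]>61)&(L[...,0]>40)&(L[...,0]<90); print('back wall upper x',np.percentile(L[w][:,0],[10,50,90]),w.sum())
w=(abs(L[...,1])<20)&(L[...,2]<66)&(L[...,2]>58)&(L[...,0]>0)&(L[...,0]<35); print('front wall x',np.percentile(L[w][:,0],[10,50,90]),w.sum())
"
```

```text
t 22.95 tcp [ 0.5985 -0.1399  0.1038] bal [  -7.8 -178.8  103.8] F [-0.25 -0.22 -0.14] w 0.0192 57.9
shift [-0.68    2.2518 -0.2655] turn [-0.0007  0.0019  0.0008]
back wall upper x [67.41933665 69.53477594 72.78209486] 30
front wall x [16.1632519  17.87588801 19.49972555] 27
```

The vial is held and the dish is still home. I carry the vial over.

>>> drive_tool(targets=[[[-0.3, 0.3, -0.27, 0, 0.002, 0, -0.8], [-0.7, 0.7, -0.27, 0, 0.002, 0, -0.8], [-0.7, 1, -0.27, 0, 0.002, 0, -0.8], [-0.7, 1, -0.27, 0, 0.002, 0, -0.8]]])

```text
clock: 23.55
tcp_pos: [0.6402, -0.0507, 0.1207]
eef_rot: [-0.065, 0.998, 0.001, -0.004]
contact_force: [-0.3, 0.3, 0.4]
gripper_width: 0.019
grasp_force: 57.9
```

>>> drive_tool(targets=[[[0, 0.5, 0, 0, 0, 0, -0.8], [0, 1, 0, 0, 0, 0, -0.8], [0, 1, 0, 0, 0, 0, -0.8], [0, 1, 0, 0, 0, 0, -0.8]]])

```text
clock: 24.05
tcp_pos: [0.6313, 0.0256, 0.1224]
eef_rot: [-0.063, 0.998, -0.0, -0.003]
contact_force: [0.1, 0.2, -0.0]
gripper_width: 0.0188
grasp_force: 58.0
```

```bash
python3 -W ignore -c "
from h import *
plan(b2w(48,1.5,82),97.12)"
```

```text
t 24.05 tcp [0.6313 0.0256 0.1224] bal [ 45.3 -18.6 122.4] F [ 0.11  0.23 -0.03] w 0.0188 58.0
shift [-0.0375  0.2517  0.5047] turn [-0.0001 -0.0019  0.0008]
```

>>> drive_tool(targets=[[[-0.037, 0.25, 0.05, 0, -0.002, 0, -0.8], [-0.037, 0.25, 0.25, 0, -0.002, 0, -0.8], [-0.037, 0.25, 0.45, 0, -0.002, 0, -0.8], [-0.037, 0.25, 0.48, 0, -0.002, 0, -0.8], [-0.037, 0.25, 0.48, 0, -0.002, 0, -0.8]]])

```text
clock: 24.68
tcp_pos: [0.632, 0.0466, 0.084]
eef_rot: [-0.063, 0.998, 0.0, 0.0]
contact_force: [-0.3, -0.4, 0.1]
gripper_width: 0.0191
grasp_force: 58.0
```

```bash
python3 -W ignore -c "
from h import *
plan(b2w(48,1.5,75),97.12)
si,SW,ds=cam('scene'); save(cv2.resize(si[170:250,340:440],(750,600),interpolation=cv2.INTER_CUBIC),'v1.png')"
```

```text
t 24.68 tcp [0.632  0.0466 0.084 ] bal [48.5  2.1 84. ] F [-0.3  -0.36  0.11] w 0.0191 58.0
shift [ 0.0062 -0.0071  0.1121] turn [0.0001 0.0001 0.0007]
```

View pics/v1.png

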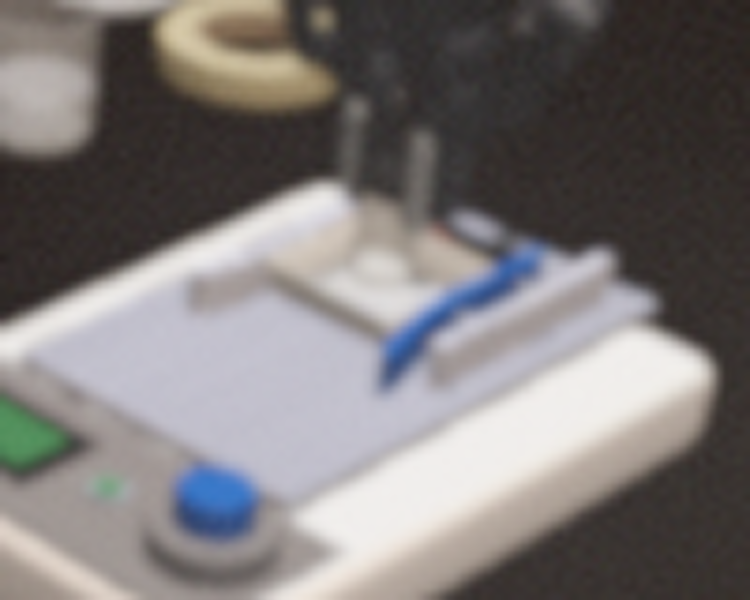

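In v1 the vial hangs upright inside the dish, its bottom near (380,265), and the dish is home against the stop. I lower it.

>>> drive_tool(targets=[[[0, -0.007, 0.04, 0, 0, 0, -0.8], [0, -0.007, 0.08, 0, 0, 0, -0.8], [0, -0.007, 0.1, 0, 0, 0, -0.8], [0, -0.007, 0.1, 0, 0, 0, -0.8]]])

```text
clock: 25.22
tcp_pos: [0.6322, 0.0463, 0.0765]
eef_rot: [-0.063, 0.998, 0.0, 0.001]
contact_force: [0.0, 0.5, -0.2]
gripper_width: 0.019
grasp_force: 58.0
```

>>> drive_tool(targets=[[[0, 0, 0.01, 0, 0, 0, -0.8], [0, 0, 0.012, 0, 0, 0, -0.8], [0, 0, 0.012, 0, 0, 0, -0.8]]])

```text
clock: 25.6
tcp_pos: [0.6324, 0.0463, 0.0757]
eef_rot: [-0.063, 0.998, 0.0, 0.001]
contact_force: [0.8, -0.6, -0.4]
gripper_width: 0.0191
grasp_force: 58.0
```

>>> drive_tool(targets=[[[0, 0, 0.01, 0, 0, 0, -0.8], [0, 0, 0.015, 0, 0, 0, -0.8], [0, 0, 0.015, 0, 0, 0, -0.8]]])

```text
clock: 25.98
tcp_pos: [0.6325, 0.0463, 0.0748]
eef_rot: [-0.063, 0.998, 0.0, 0.001]
contact_force: [0.8, -0.4, 2.9]
gripper_width: 0.0191
grasp_force: 58.2
```

The vial is touching the dish floor (2.9 N). I release and rise straight up.

>>> drive_tool(targets=[[[0, 0, 0, 0, 0, 0, -0.5], [0, 0, 0, 0, 0, 0, -0.3], [0, 0, 0, 0, 0, 0, -0.1], [0, 0, 0, 0, 0, 0, -0.1], [0, 0, 0, 0, 0, 0, -0.1], [0, 0, -0.3, 0, 0, 0, -0.1], [0, 0, -0.7, 0, 0, 0, -0.1], [0, 0, -1, 0, 0, 0, -0.1], [0, 0, -1, 0, 0, 0, -0.1]]])

```text
clock: 27.1
tcp_pos: [0.634, 0.0462, 0.1571]
eef_rot: [-0.063, 0.998, -0.0, 0.003]
contact_force: [-0.5, -0.4, 0.4]
gripper_width: 0.0386
grasp_force: 0.0
```

>>> drive_tool(targets=[[[0.5, 0, 0, 0, 0, 0, 0], [1, 0, 0, 0, 0, 0, 0], [1, 0, 0, 0, 0, 0, 0], [1, 0, 0, 0, 0, 0, 0]]])

```text
clock: 27.6
tcp_pos: [0.5533, 0.0361, 0.154]
eef_rot: [-0.063, 0.998, 0.0, 0.001]
contact_force: [0.2, -0.3, -0.8]
gripper_width: 0.0423
grasp_force: 0.0
```

```bash
python3 -W ignore -c "
from h import *
plan(b2w(48,1.5,75),97.12)
si,SW,ds=cam('scene'); im,W,d=cam('top')
for n,I,X in(('top',im,W),('sc',si,SW)):
  L=(X-O)@R.from_euler('z',YAW,degrees=True).as_matrix()*1000
  w=(abs(L[...,0]-46)<25)&(abs(L[...,1])<22)&(L[...,2]>82)&(L[...,2]<105); print(n,'cap',w.sum(),np.median(L[w],0).round(1),L[w].max(0).round(1),'col',np.median(I[w],0))
  w=(abs(L[...,0]-46)<25)&(abs(L[...,1])<22)&(L[...,2]>72)&(L[...,2]<82); print('  body',w.sum(),np.median(L[w],0).round(1))
  w=(abs(L[...,1])<20)&(L[...,2]<66)&(L[...,2]>58)&(L[...,0]>0)&(L[...,0]<30); print('  front wall x',np.percentile(L[w][:,0],[10,50,90]).round(1),w.sum())
b=(si[...,2].astype(int)-si[...,0]>60); k=np.zeros_like(b);k[225:250,355:382]=1; print('key z',np.percentile(SW[b&k][:,2],[50,80,95]))
"
```

```text
t 27.6 tcp [0.5533 0.0361 0.154 ] bal [-30.9   1.5 154. ] F [ 0.18 -0.32 -0.83] w 0.0423 0.0
shift [-0.9841 -0.0025  0.9889] turn [0.0001 0.0006 0.0008]Traceback (most recent call last):
  File "<string>", line 7, in <module>
    w=(abs(L[...,0]-46)<25)&(abs(L[...,1])<22)&(L[...,2]>82)&(L[...,2]<105); print(n,'cap',w.sum(),np.median(L[w],0).round(1),L[w].max(0).round(1),'col',np.median(I[w],0))
                                                                                                                              ~~~~~~~~^^^
    return umr_maximum(a, axis, None, out, keepdims, initial, where)
ValueError: zero-size array to reduction operation maximum which has no identity
```

The top camera's view of the dish is hidden by the arm, so I use only the scene camera.

```bash
python3 -W ignore -c "
from h import *
si,SW,ds=cam('scene')
for n,I,X in(('sc',si,SW),):
  L=(X-O)@R.from_euler('z',YAW,degrees=True).as_matrix()*1000
  w=(abs(L[...,0]-46)<25)&(abs(L[...,1])<22)&(L[...,2]>82)&(L[...,2]<105); print('cap',w.sum(),np.median(L[w],0).round(1),L[w].min(0).round(1),L[w].max(0).round(1),'col',np.median(I[w],0))
  for a,b in((58,66),(66,74),(74,82)):
    w=(abs(L[...,0]-46)<20)&(abs(L[...,1])<14)&(L[...,2]>a)&(L[...,2]<b); print('  body',a,w.sum(),np.median(L[w],0).round(1))
  w=(abs(L[...,1])<20)&(L[...,2]<66)&(L[...,2]>58)&(L[...,0]>0)&(L[...,0]<30); print('  front wall x',np.percentile(L[w][:,0],[10,50,90]).round(1),w.sum())
b=(si[...,2].astype(int)-si[...,0]>60); k=np.zeros_like(b);k[225:250,355:382]=1; print('key z',np.percentile(SW[b&k][:,2],[50,80,95]))
"
```

```text
cap 57 [42.6 -0.3 91.6] [35.1 -8.8 82.8] [56.7 10.7 95.3] col [92. 90. 90.]
  body 58 25 [39.5 -5.8 62.2]
  body 66 24 [39.5 -2.6 69.6]
  body 74 27 [38.5 -3.1 77.9]
  front wall x [16.2 17.7 18.8] 28
key z [0.06766779 0.06890638 0.06977234]
```

The vial stands upright near the dish centre, with its cap top at 92 mm. The dish has not moved, the key is up, and the arm is clear.

```bash
python3 -c "
from h import *
print(ctrl.sign_off())"
```

```text
the job is handed in; nothing more can be done
None
```

I handed the job in at about 28 s of the 72 s. The dish is home against the stop, the tare key was held about 6 mm down for over a second and released, and the small vial stands upright in the dish. These come from force readings and depth data; `sign_off` returned no verdict.

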